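# Get the bending jig out from behind the ball tubes

## Task

The wire-bending jig is hemmed in by three capped tubes of bearing balls: before disturbing the jig, clear all three tubes into the grey side tray, standing upright. Then fetch the jig and lay it flat in the middle of the green mat, along the mat's length, and only after that put every tube back upright, centred on the disc of its own colour. Do not tip any tube over at any time, and leave the wire sculpture where it stands.

Things in the scene. Friction and masses are not known exactly. Their poses are not given: they have to be found in the camera images.
- red_tube: closed upright storage tube of bearing balls: clear round tube 40 mm in diameter, 115 mm tall with its cap, same diameter all the way up; the top 25 mm is a red screw cap; 140 g more or less. Origin at the centre of its underside, z up its axis. At the start it stands on the red disc, roughly centred.
- blue_tube: closed upright storage tube of bearing balls: clear round tube 40 mm in diameter, 115 mm tall with its cap, same diameter all the way up; the top 25 mm is a blue screw cap; 140 g more or less. Origin at the centre of its underside, z up its axis. At the start it stands on the blue disc, roughly centred.
- yellow_tube: closed upright storage tube of bearing balls: clear round tube 40 mm in diameter, 115 mm tall with its cap, same diameter all the way up; the top 25 mm is a yellow screw cap; 140 g more or less. Origin at the centre of its underside, z up its axis. At the start it stands on the yellow disc, roughly centred.
- red_disc: red flat round disc, 68 mm in diameter, 3 mm thick, the home of the red tube, fixed on a plywood board 210 x 160 x 12 mm that is turned up to 0.35 rad; two discs lie 80 mm apart on the robot's side of the jig, one beyond it; the colours change places. Origin: centre of its underside, 12 mm above the bench; a tube stands on its top, 3 mm above that.
- blue_disc: blue flat round disc, 68 mm in diameter, 3 mm thick, the home of the blue tube, fixed on a plywood board 210 x 160 x 12 mm that is turned up to 0.35 rad; two discs lie 80 mm apart on the robot's side of the jig, one beyond it; the colours change places. Origin: centre of its underside, 12 mm above the bench; a tube stands on its top, 3 mm above that.
- yellow_disc: yellow flat round disc, 68 mm in diameter, 3 mm thick, the home of the yellow tube, fixed on a plywood board 210 x 160 x 12 mm that is turned up to 0.35 rad; two discs lie 80 mm apart on the robot's side of the jig, one beyond it; the colours change places. Origin: centre of its underside, 12 mm above the bench; a tube stands on its top, 3 mm above that.
- jig: wire-bending jig: flat wooden bar 110 mm long (own y), 40 mm wide (own x), 24 mm high, with upright brass pins 8 mm thick, 14 mm high, 45 mm either side of its middle; 160 g. Origin: centre of its underside. At the start it lies on the plywood board (12 mm above the bench), tubes about 65 mm off its centre line on both sides, too near for a hand to get down to it.
- tray: shallow grey tray fixed on the bench, left or right of the board: outside 220 mm long (its own x) by 110 mm wide (its own y), inside 210 x 100 mm, walls 5 mm thick and 14 mm high, floor 5 mm thick. The side area for the tubes; it takes three in a row 70 mm apart along its length. Origin at the centre of its underside, on the bench; z up.
- mat: green rectangular cutting mat fixed on the bench, on the other side of the board from the tray: 160 mm long (its own y), 90 mm wide (its own x), 4 mm thick. Origin at the centre of its underside, on the bench; z up.
- sculpture: bystander: finished wire sculpture on a stepped black round base 90 mm in diameter with a white band, brass rods and a steel spiral, 135 mm tall, loose, standing beyond the board. Origin at the centre of its underside. To be left where it is.

How it is judged:
By the outcome, as a careful person would: the job done as asked, in the order asked, and still so for the second after the job is handed in, with the robot touching nothing.
It also fails if it takes over 141 s, if anything falls off the work surface, if the arm or the gripper's body presses on something with over 40 N, if the wrist force passes 120 N, or if a joint passes its speed limit or range.

## Robot

A 7-joint arm with a two-finger parallel gripper is mounted at the origin on the work surface. World frame = base frame: x ahead of the robot, y to its left, z up, the work surface at z = 0. Lengths are in m, angles in rad, forces in N, time in s.
With the tool pointing down it reaches from about 0.425 to 0.875 m from the base axis. Payload 4.7 kg.
Tool frame: the origin (TCP) lies between the finger pads; the fingertips stand r.tip_reach ahead of it and the grasp point (between the pads) lies 5 mm behind it (r.tip_reach is the distance from the TCP to the fingertips, in m); z points along the fingers, y is the line along which they close (so a half turn about z gives the same grasp; the last joint's range is limited). The gripper opens to 85 mm and grips with 20 to 120 N. Pads are 22 mm wide; open, the fingers measure 114 mm over their backs; the gripper's body (76 mm by 85 mm) begins 54 mm behind the grasp point. The pads swing forward as they close: fully open they stand 13 mm farther back than shut.
Start: joints at [1.295, 0.321, -0.07, 1.45, 0.023, 1.371, -0.057], TCP at [0.186, -0.623, 0.245] pointing down, gripper open.
Joint ranges: [-2.86, 2.86], [-0.3, 2.09], [-1.38, 1.24], [0.06, 2.45], [-1.56, 4.7], [0.09, 2.05], [-2.69, 2.69]. Speed limits (rad/s): [2.57, 2.57, 3.14, 3.14, 3.14, 3.14, 3.14].

## Interface

Orientations are given as a unit quaternion [x, y, z, w].
In Python, from workcell import r, vision gives the robot as it stands.
- The arm moves only by the tool servo_tool, never from a script. Its argument "rows" is text: rows parted by semicolons, each of 6 numbers parted by spaces: the shift along the world's x, y, z in mm, then the turn, a rotation vector about the world's x, y, z in degrees. In form: dx dy dz rx ry rz; .... A call has exactly 5 rows; each row is the pose to reach, as a shift and turn from the pose commanded when the call began; what a row does not reach only later rows make up. A row lasts 1/12 s, in which the tool goes at most 41.7 mm and 7.16 degrees, less where a joint would pass 70% of its speed; a pose out of reach is approached as far as the arm can. A call with a gripper value outside its range is refused whole. "grip" is the gripper command: -1 is shut, 1 is fully open, values between are in proportion, set as the call begins (left out, the last holds). The fingers move at their own pace and stop on an object; "squeeze" is the grip in N (left out, the last holds). Time passes only in rows, so rows that repeat a pose let the fingers close, or fill a call up. It gives the time, the measured TCP pose, the force, the opening and the grip force at its end, in the units of the state.
- r.sense(): the state, without advancing time (a new reading comes with each control period).
- vision.read_camera(name): name is "scene" or "top" or "wrist"; returns a dict with "pixels" (400x640x3 uint8, red, green, blue), "vertical_fov" (degrees; the focal length in pixels is half the picture's height over the tangent of half this angle, whatever the lens; pixels are square), "cx", "cy" (the principal point, pixels), "pose" (4x4, takes a point from camera to world coordinates); the wrist camera has in their place "T_tool_cam" (4x4, takes a point from camera to tool coordinates, whose origin is the TCP and whose axes are the flange's). Camera axes: x right, y down, z forward; pixel columns grow to the right and rows downward; lengths in m; the calibration is good to about 2 mm. The wrist camera is an equidistant fisheye: a pixel r from the principal point sees the ray r / f radians off the axis. A picture is of the moment at which its call begins: read the wrist's pose just before it. There is no depth.
- r.hand_in(): hands the job in; it is judged then, once.
The state is a dict: "clock": time; "qpos": joint angles; "qd": joint speeds; "joint_torque": joint torques, N m; "tcp_pos": TCP position; "tcp_rot": TCP orientation; "contact_force": force on the tool from outside, world axes, zero at the start; "moment": the same for the moment, N m; "finger_gap": finger opening in m; "grip_force": force on a finger pad.
Only numpy, scipy, OpenCV 4.12 (cv2) and the standard library are available. Lean on these libraries where they do the work, as an engineer would, in place of code of your own. Each camera call takes 0.05 s, during which the arm holds its last target. There are 200 camera calls.

## Working session

There is one attempt and no reset: what is moved stays moved. The work goes in short steps, Python scripts to look and compute and a tool call to move; the robot and the scene stay as the last step left them, time stands still between calls to the robot, and variables do not carry over. Pictures are saved under pics/ and viewed, at most 14 in all, crops included, and the job is handed in when it is done.

Besides the shell and the picture viewer there is one more tool, called after ">>>" by a JSON object that holds its "fn" and its "kwargs", one argument or row to a line. servo_tool: Moves the arm, as the interface text tells. Its arguments: {"type":"object","properties":{"rows":{"type":"string"},"grip":{"type":"number"},"squeeze":{"type":"number"}},"required":["rows"]}

```bash
mkdir -p pics; ls
python3 - <<'E'
from workcell import r,vision
import cv2,numpy as np
np.set_printoptions(precision=4,suppress=True)
print(r.tip_reach,r.sense())
for n in("top","scene"):
    c=vision.read_camera(n);cv2.imwrite(f"pics/{n}0.png",c["pixels"][:,:,::-1]);print(n,c["vertical_fov"],c["cx"],c["cy"],c["pose"])
E
```

```text
pics
0.014 {'clock': 0.0, 'qpos': array([ 1.2951,  0.3219, -0.0701,  1.4517,  0.0226,  1.3708, -0.0569]), 'qd': array([-0.0009, -0.0006,  0.0002, -0.    , -0.    , -0.0012, -0.0007]), 'joint_torque': array([  0.0001, -49.3581,  -0.3825, -31.4335,   0.0131,   0.0113,
         0.    ]), 'tcp_pos': array([ 0.1856, -0.6224,  0.2442]), 'tcp_rot': array([ 0.9895,  0.1444, -0.0002, -0.001 ]), 'contact_force': array([ 0.8298, -0.0612,  0.1623]), 'moment': array([ 0.0072, -0.03  , -0.0389]), 'grip_force': 0.0, 'finger_gap': 0.08549029482268268}
top 53.048216457208966 323.99182514329146 197.48200356926395 [[ 0.0063 -0.997   0.0775  0.5252]
 [-1.     -0.0067 -0.0056  0.0242]
 [ 0.0061 -0.0775 -0.997   0.921 ]
 [ 0.      0.      0.      1.    ]]
scene 54.56935849641714 324.5525183087304 199.84165517044295 [[-0.6202  0.6209 -0.4794  0.9471]
 [ 0.7844  0.4864 -0.3849  0.2721]
 [-0.0058 -0.6148 -0.7887  0.607 ]
 [ 0.      0.      0.      1.    ]]
```

View pics/top0.png

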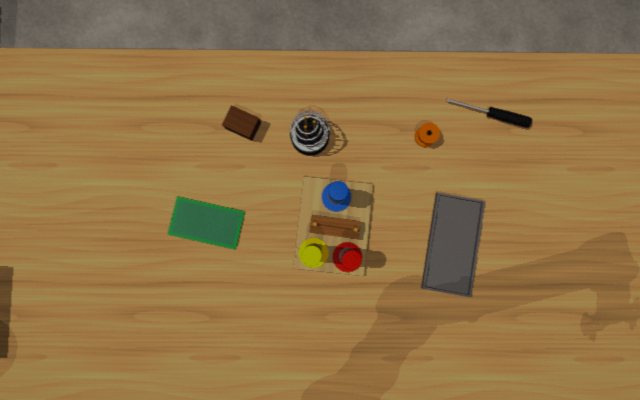

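View pics/scene0.png

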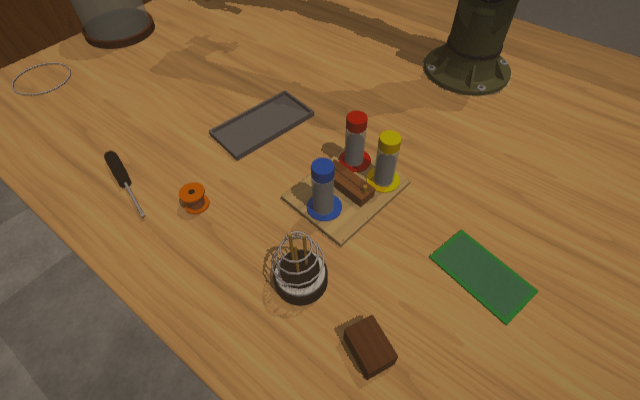

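```bash
cat > h.py <<'E'
import numpy as np,cv2
from workcell import r,vision
from scipy.spatial.transform import Rotation as R
np.set_printoptions(precision=4,suppress=True)
def cam(n="top"):
    c=vision.read_camera(n); c["f"]=200/np.tan(np.radians(c["vertical_fov"])/2); return c
def proj(c,P):
    P=np.atleast_2d(P);T=c["pose"];q=(P-T[:3,3])@T[:3,:3];return q[:,:2]/q[:,2:]*c["f"]+[c["cx"],c["cy"]]
def back(c,uv,z):
    uv=np.atleast_2d(uv).astype(float);T=c["pose"]
    d=np.c_[(uv-[c["cx"],c["cy"]])/c["f"],np.ones(len(uv))]@T[:3,:3].T
    return T[:3,3]+d*((z-T[2,3])/d[:,2:])
def mask(c,col):
    h=cv2.cvtColor(c["pixels"],cv2.COLOR_RGB2HSV);H,S,V=[h[...,i].astype(int) for i in range(3)]
    return {"red":((H<4)|(H>176))&(S>190)&(V>90),"blue":(H>100)&(H<125)&(S>150)&(V>60),"yellow":(H>25)&(H<33)&(S>200)&(V>110),
     "green":(H>60)&(H<85)&(S>120)&(V>50),"grey":(S<60)&(V<130)}[col]
def big(m):
    n,l,s,ce=cv2.connectedComponentsWithStats(m.astype(np.uint8));i=1+np.argmax(s[1:,4]);return l==i
def rect(c,m,z):
    cn=cv2.findContours(big(m).astype(np.uint8),cv2.RETR_EXTERNAL,cv2.CHAIN_APPROX_NONE)[0][0][:,0]
    p=back(c,cn,z)[:,:2].astype(np.float32);return cv2.minAreaRect(p)
E
python3 - <<'E'
from h import *
c=cam();im=c["pixels"][:,:,::-1]
m=mask(c,"green");print("mat",m.sum(),rect(c,m,.004))
m=mask(c,"grey");m[:170]=0;m[310:]=0;m[:,:400]=0;m[:,500:]=0;print("tray",m.sum(),rect(c,m,.014))
for k in("red","blue","yellow"):
    m=mask(c,k);m=big(m);ys,xs=np.nonzero(m);print(k,m.sum(),xs.min(),xs.max(),ys.min(),ys.max(),back(c,[xs.mean(),ys.mean()],.015))
# orthophotos, 1 px = .5mm/1.5
x0,y0,s=.39,-.13,2.5
def ortho(z):
    g=np.array([[.64,.14],[.64,-.14],[.36,-.14],[.36,.14]]);uv=proj(c,np.c_[g,np.full(4,z)]).astype(np.float32)
    H=cv2.getPerspectiveTransform(uv,np.float32([[0,0],[400,0],[400,400],[0,400]]));return cv2.warpPerspective(im,H,(400,400),flags=cv2.INTER_CUBIC)
cv2.imwrite("pics/o.png",np.hstack([ortho(.015),ortho(.13)]))
E
```

```text
mat 2635 ((0.5377708077430725, 0.28780943155288696), (0.1571347862482071, 0.08696030080318451), 77.86742401123047)
tray 4745 ((0.4927474856376648, -0.2723734676837921), (0.11055956035852432, 0.21771754324436188), 80.32121276855469)
red 552 333 361 243 271 [[ 0.461  -0.0345  0.015 ]]
blue 608 322 350 181 210 [[ 0.5998 -0.0085  0.015 ]]
yellow 555 299 325 238 267 [[0.4708 0.0475 0.015 ]]
```

View pics/o.png

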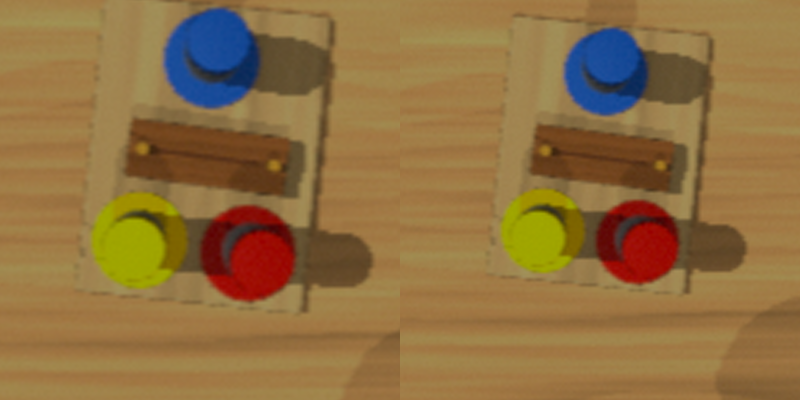

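>>> {"fn": "servo_tool", "kwargs": {
  "rows": "20 25 0 0 0 6; 50 60 -5 0 0 12; 85 100 -10 0 0 18; 120 145 -15 0 0 24; 155 190 -20 0 0 30",
  "grip": 1,
  "squeeze": 45
}}

```text
clock: 0.57
tcp_pos: [0.3124, -0.4684, 0.229]
tcp_rot: [0.917, 0.398, -0.0, -0.0]
contact_force: [2.1, -1.0, 0.6]
finger_gap: 0.0853
grip_force: 0.0
```

>>> {"fn": "servo_tool", "kwargs": {
  "rows": "25 45 -10 0 0 0; 50 90 -20 0 0 0; 75 130 -30 0 0 0; 90 165 -34 0 0 0; 100 200 -34 0 0 0"
}}

```text
clock: 0.98
tcp_pos: [0.4055, -0.2856, 0.1955]
tcp_rot: [0.918, 0.396, -0.0, -0.0]
contact_force: [1.3, 0.2, -0.1]
finger_gap: 0.0853
grip_force: 0.0
```

>>> {"fn": "servo_tool", "kwargs": {
  "rows": "7 40 0 0 0 0; 14 80 0 0 0 0; 19 125 0 0 0 0; 22 170 0 0 0 0; 23 197 0 0 0 0"
}}

```text
clock: 1.4
tcp_pos: [0.4279, -0.0875, 0.1966]
tcp_rot: [0.918, 0.397, 0.0, 0.0]
contact_force: [0.2, 0.0, -0.8]
finger_gap: 0.0854
grip_force: 0.0
```

>>> {"fn": "servo_tool", "kwargs": {
  "rows": "0 0 0 0 0 0; 0 0 0 0 0 0; 0 0 0 0 0 0; 0 0 0 0 0 0; 0 0 0 0 0 0"
}}

```text
clock: 1.82
tcp_pos: [0.4278, -0.0922, 0.1964]
tcp_rot: [0.919, 0.394, -0.0, -0.0]
contact_force: [0.0, -0.2, 0.7]
finger_gap: 0.0856
grip_force: 0.0
```

Run:
```python
from h import *
s=r.sense();T=np.eye(4);T[:3,:3]=R.from_quat(s["tcp_rot"]).as_matrix();T[:3,3]=s["tcp_pos"];print(T,s["qpos"],s["contact_force"])
c=cam("wrist");cv2.imwrite("pics/w1.png",c["pixels"][:,:,::-1]);print(c["vertical_fov"],c["cx"],c["cy"],c["T_tool_cam"])
```

```text
[[ 0.689   0.7247 -0.0004  0.4278]
 [ 0.7247 -0.689   0.0003 -0.0922]
 [-0.     -0.0005 -1.      0.1964]
 [ 0.      0.      0.      1.    ]] [ 0.7859 -0.0941 -0.5949  1.9941 -0.0562  1.2264 -0.548 ] [ 0.0343 -0.2423  0.6813]
65.70646984690485 316.49701358360386 200.77924566089155 [[ 0.0004 -0.956  -0.2933  0.0749]
 [ 1.      0.0004 -0.0001  0.0004]
 [ 0.0002 -0.2933  0.956  -0.1275]
 [ 0.      0.      0.      1.    ]]
```

View pics/w1.png

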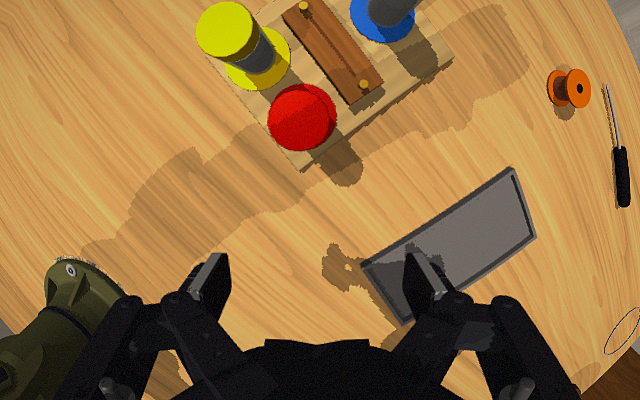

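>>> {"fn": "servo_tool", "kwargs": {
  "rows": "10 15 0 0 0 0; 25 40 0 0 0 0; 36 57 0 0 0 0; 36 57 -20 0 0 0; 36 57 -35 0 0 0"
}}

```text
clock: 2.28
tcp_pos: [0.4651, -0.0332, 0.1614]
tcp_rot: [0.918, 0.396, 0.001, 0.0]
contact_force: [-0.5, -0.0, -1.5]
finger_gap: 0.0852
grip_force: 0.0
```

```bash
cat >> h.py <<'E'
def wback(c,s,uv,z):
    uv=np.atleast_2d(uv).astype(float);f=200/np.tan(np.radians(c["vertical_fov"])/2)
    d=uv-[c["cx"],c["cy"]];rr=np.linalg.norm(d,axis=1)+1e-9;th=rr/f
    v=np.c_[d/rr[:,None]*np.sin(th)[:,None],np.cos(th)]
    T=np.eye(4);T[:3,:3]=R.from_quat(s["tcp_rot"]).as_matrix();T[:3,3]=s["tcp_pos"];T=T@c["T_tool_cam"]
    w=v@T[:3,:3].T;return T[:3,3]+w*((z-T[2,3])/w[:,2:])
E
python3 - <<'E'
from h import *
s=r.sense();c=cam("wrist");im=c["pixels"][:,:,::-1].copy();print(s["tcp_pos"])
g=(cv2.cvtColor(c["pixels"],cv2.COLOR_RGB2HSV));m=mask(c,"red")
cv2.imwrite("pics/w2.png",im)
# per-pixel pts on z=.13
for v0 in(100,150,180,200):
    mm=big(m&(g[...,2]>v0));ys,xs=np.nonzero(mm);p=wback(c,s,np.c_[xs,ys],.13)[:,:2];print(v0,len(xs),p.mean(0),p.min(0),p.max(0),xs.mean(),ys.mean())
E
```

```text
[ 0.4651 -0.0332  0.1614]
100 3475 [ 0.469  -0.0314] [ 0.4491 -0.0525] [ 0.487  -0.0111] 318.5369784172662 238.1326618705036
150 3046 [ 0.4679 -0.0334] [ 0.4491 -0.0525] [ 0.4856 -0.0153] 319.4592908732764 241.88640840446487
180 1613 [ 0.4695 -0.028 ] [ 0.4499 -0.0438] [ 0.4856 -0.0156] 315.0960942343459 233.8698078115313
200 19 [0.4758 0.0039] [0.4741 0.0026] [0.4768 0.0053] 282.42105263157896 186.21052631578948
```

View pics/w2.png

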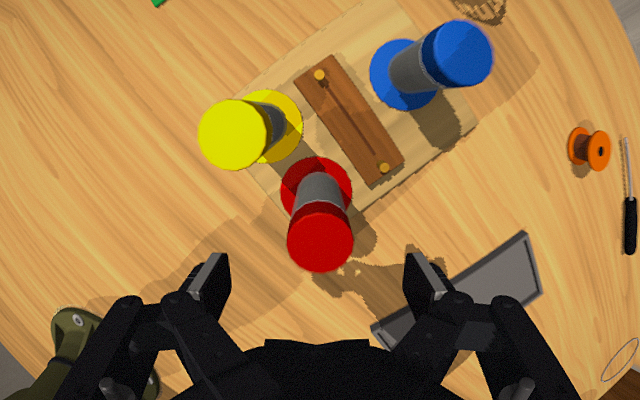

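>>> {"fn": "servo_tool", "kwargs": {
  "rows": "1 -1 -15 0 0 0; 1 -1 -35 0 0 0; 1 -1 -52 0 0 0; 1 -1 -62 0 0 0; 1 -1 -65 0 0 0"
}}

```text
clock: 2.75
tcp_pos: [0.4638, -0.0354, 0.0952]
tcp_rot: [0.919, 0.395, -0.001, -0.001]
contact_force: [-0.3, 0.3, -0.1]
finger_gap: 0.0849
grip_force: 0.0
```

>>> {"fn": "servo_tool", "kwargs": {
  "rows": "0 0 0 0 0 0; 0 0 0 0 0 0; 0 0 0 0 0 0; 0 0 0 0 0 0; 0 0 0 0 0 0",
  "grip": -1
}}

```text
clock: 3.17
tcp_pos: [0.466, -0.035, 0.0978]
tcp_rot: [0.918, 0.396, 0.001, 0.001]
contact_force: [-0.1, -0.4, 2.7]
finger_gap: 0.0385
grip_force: 45.3
```

>>> {"fn": "servo_tool", "kwargs": {
  "rows": "0 0 0 0 0 0; 0 0 0 0 0 0; 0 0 0 0 0 0; 0 0 0 0 0 0; 0 0 0 0 0 0"
}}

```text
clock: 3.58
tcp_pos: [0.466, -0.0349, 0.0978]
tcp_rot: [0.918, 0.396, 0.001, 0.001]
contact_force: [-0.6, -0.4, 6.3]
finger_gap: 0.0392
grip_force: 45.4
```

>>> {"fn": "servo_tool", "kwargs": {
  "rows": "0 0 6 0 0 0; 0 0 20 0 0 0; -1 -6 38 0 0 0; -4 -20 50 0 0 0; -8 -44 55 0 0 0"
}}

```text
clock: 4.0
tcp_pos: [0.4581, -0.0767, 0.1536]
tcp_rot: [0.917, 0.398, 0.001, 0.0]
contact_force: [0.5, -0.1, -1.7]
finger_gap: 0.0389
grip_force: 45.5
```

>>> {"fn": "servo_tool", "kwargs": {
  "rows": "-5 -28 0 0 0 0; -11 -60 0 0 0 0; -17 -94 0 0 0 0; -23 -126 0 0 0 0; -28 -152 0 0 0 0"
}}

```text
clock: 4.42
tcp_pos: [0.4276, -0.2332, 0.1515]
tcp_rot: [0.919, 0.395, -0.0, 0.0]
contact_force: [-0.1, -0.4, -1.8]
finger_gap: 0.0393
grip_force: 45.5
```

>>> {"fn": "servo_tool", "kwargs": {
  "rows": "-4 -18 0 0 0 0; -6 -28 0 0 0 0; -6 -30 -8 0 0 0; -6 -30 -22 0 0 0; -6 -30 -36 0 0 0"
}}

```text
clock: 4.83
tcp_pos: [0.4236, -0.2593, 0.115]
tcp_rot: [0.918, 0.396, 0.0, -0.0]
contact_force: [-1.0, 0.4, -1.1]
finger_gap: 0.0393
grip_force: 45.5
```

>>> {"fn": "servo_tool", "kwargs": {
  "rows": "0 0 -10 0 0 0; 0 0 -18 0 0 0; 0 0 -23 0 0 0; 0 0 -26 0 0 0; 0 0 -26 0 0 0"
}}

```text
clock: 5.25
tcp_pos: [0.423, -0.2603, 0.0892]
tcp_rot: [0.918, 0.396, -0.0, -0.0]
contact_force: [-0.3, 0.1, -1.9]
finger_gap: 0.0391
grip_force: 45.5
```

>>> {"fn": "servo_tool", "kwargs": {
  "rows": "0 0 0 0 0 0; 0 0 0 0 0 0; 0 0 0 0 0 0; 0 0 0 0 0 0; 0 0 0 0 0 0"
}}

```text
clock: 5.67
tcp_pos: [0.4232, -0.2609, 0.09]
tcp_rot: [0.918, 0.396, 0.0, 0.0]
contact_force: [0.5, -0.2, -2.3]
finger_gap: 0.039
grip_force: 45.5
```

>>> {"fn": "servo_tool", "kwargs": {
  "rows": "0 0 -1 0 0 0; 0 0 -2 0 0 0; 0 0 -3 0 0 0; 0 0 -3 0 0 0; 0 0 -3 0 0 0"
}}

```text
clock: 6.08
tcp_pos: [0.4232, -0.261, 0.0878]
tcp_rot: [0.918, 0.396, -0.0, 0.0]
contact_force: [-2.2, 1.2, 8.0]
finger_gap: 0.0391
grip_force: 46.4
```

>>> {"fn": "servo_tool", "kwargs": {
  "rows": "0 0 1 0 0 0; 0 0 1 0 0 0; 0 0 1 0 0 0; 0 0 1 0 0 0; 0 0 15 0 0 0",
  "grip": 1
}}

```text
clock: 6.5
tcp_pos: [0.4213, -0.2598, 0.0994]
tcp_rot: [0.918, 0.396, -0.001, -0.002]
contact_force: [-0.4, 0.7, -0.2]
finger_gap: 0.0853
grip_force: 0.0
```

>>> {"fn": "servo_tool", "kwargs": {
  "rows": "0 0 25 0 0 0; 0 0 55 0 0 0; 5 8 75 0 0 0; 22 30 75 0 0 0; 42 60 75 0 0 0"
}}

```text
clock: 6.92
tcp_pos: [0.4653, -0.2035, 0.1783]
tcp_rot: [0.92, 0.393, 0.001, 0.002]
contact_force: [0.6, -0.3, -1.3]
finger_gap: 0.0855
grip_force: 0.0
```

>>> {"fn": "servo_tool", "kwargs": {
  "rows": "20 30 0 0 0 0; 42 60 0 0 0 0; 64 92 0 0 0 0; 86 124 0 0 0 0; 108 156 0 0 0 0"
}}

```text
clock: 7.33
tcp_pos: [0.5738, -0.0434, 0.1766]
tcp_rot: [0.919, 0.395, 0.0, 0.0]
contact_force: [0.9, -0.7, 0.2]
finger_gap: 0.0855
grip_force: 0.0
```

>>> {"fn": "servo_tool", "kwargs": {
  "rows": "15 22 0 0 0 0; 24 35 0 0 0 0; 27 39 0 0 0 0; 27 39 0 0 0 0; 27 39 0 0 0 0"
}}

```text
clock: 7.75
tcp_pos: [0.5995, -0.007, 0.1762]
tcp_rot: [0.919, 0.395, -0.001, 0.0]
contact_force: [-0.1, -0.0, -0.9]
finger_gap: 0.0856
grip_force: 0.0
```

```bash
cat > cap.py <<'E'
import sys
from h import *
# fit cap-top ellipse: bright part of colour; picks component containing the largest blob, fits silhouette model of cap by optimisation
k=sys.argv[1];s=r.sense();c=cam("wrist");cv2.imwrite(f"pics/w_{k}_{s['clock']:.1f}.png",c["pixels"][:,:,::-1])
m=big(mask(c,k));ys,xs=np.nonzero(m);p=wback(c,s,np.c_[xs,ys],.13)[:,:2]
print(s["tcp_pos"],m.sum(),xs.min(),xs.max(),ys.min(),ys.max(),p.mean(0),p.min(0),p.max(0))
E
python3 cap.py blue; ls pics
```

```text
[ 0.5995 -0.007   0.1762] 4777 283 352 154 260 [0.6109 0.0021] [ 0.5841 -0.0271] [0.6404 0.0335]
o.png
scene0.png
top0.png
w1.png
w2.png
w_blue_7.8.png
```

>>> {"fn": "servo_tool", "kwargs": {
  "rows": "1 -1 -20 0 0 0; 1 -1 -45 0 0 0; 1 -1 -66 0 0 0; 1 -1 -77 0 0 0; 1 -1 -80 0 0 0"
}}

```text
clock: 8.22
tcp_pos: [0.5991, -0.0088, 0.0944]
tcp_rot: [0.919, 0.394, -0.002, -0.0]
contact_force: [-0.2, 0.9, 0.3]
finger_gap: 0.0852
grip_force: 0.0
```

>>> {"fn": "servo_tool", "kwargs": {
  "rows": "0 0 0 0 0 0; 0 0 0 0 0 0; 0 0 0 0 0 0; 0 0 0 0 0 0; 0 0 0 0 0 0",
  "grip": -1
}}

```text
clock: 8.63
tcp_pos: [0.6021, -0.0069, 0.0982]
tcp_rot: [0.918, 0.396, 0.001, 0.001]
contact_force: [0.1, 0.4, 4.4]
finger_gap: 0.0389
grip_force: 44.9
```

>>> {"fn": "servo_tool", "kwargs": {
  "rows": "0 0 0 0 0 0; 0 0 0 0 0 0; 0 0 6 0 0 0; 0 0 20 0 0 0; 0 0 40 0 0 0"
}}

```text
clock: 9.05
tcp_pos: [0.5993, -0.0067, 0.1358]
tcp_rot: [0.918, 0.396, -0.002, -0.001]
contact_force: [-0.6, -0.1, -1.0]
finger_gap: 0.0391
grip_force: 45.3
```

>>> {"fn": "servo_tool", "kwargs": {
  "rows": "0 -5 12 0 0 0; -3 -22 18 0 0 0; -7 -52 18 0 0 0; -12 -84 18 0 0 0; -16 -116 18 0 0 0"
}}

```text
clock: 9.47
tcp_pos: [0.5848, -0.124, 0.1557]
tcp_rot: [0.918, 0.396, 0.0, 0.001]
contact_force: [-0.2, -0.7, -1.4]
finger_gap: 0.0391
grip_force: 45.3
```

>>> {"fn": "servo_tool", "kwargs": {
  "rows": "-4 -32 0 0 0 0; -9 -64 0 0 0 0; -13 -96 0 0 0 0; -17 -126 0 0 0 0; -20 -148 0 0 0 0"
}}

```text
clock: 9.88
tcp_pos: [0.5638, -0.2751, 0.1553]
tcp_rot: [0.919, 0.394, -0.0, 0.001]
contact_force: [0.5, -0.5, -1.0]
finger_gap: 0.0392
grip_force: 45.3
```

>>> {"fn": "servo_tool", "kwargs": {
  "rows": "-1 -9 0 0 0 0; -2 -13 -5 0 0 0; -2 -13 -20 0 0 0; -2 -13 -40 0 0 0; -2 -13 -52 0 0 0"
}}

```text
clock: 10.3
tcp_pos: [0.5629, -0.2811, 0.101]
tcp_rot: [0.918, 0.397, -0.0, -0.001]
contact_force: [-0.5, 0.5, -0.8]
finger_gap: 0.039
grip_force: 45.4
```

>>> {"fn": "servo_tool", "kwargs": {
  "rows": "0 0 -4 0 0 0; 0 0 -8 0 0 0; 0 0 -11 0 0 0; 0 0 -12 0 0 0; 0 0 -12 0 0 0"
}}

```text
clock: 10.72
tcp_pos: [0.5634, -0.2837, 0.0911]
tcp_rot: [0.918, 0.396, 0.0, 0.0]
contact_force: [-0.1, -0.3, -1.6]
finger_gap: 0.0389
grip_force: 45.4
```

>>> {"fn": "servo_tool", "kwargs": {
  "rows": "0 0 -2 0 0 0; 0 0 -3 0 0 0; 0 0 -4 0 0 0; 0 0 -4 0 0 0; 0 0 -4 0 0 0"
}}

```text
clock: 11.13
tcp_pos: [0.5635, -0.284, 0.0882]
tcp_rot: [0.918, 0.396, 0.0, 0.001]
contact_force: [-2.6, 1.1, 5.5]
finger_gap: 0.0389
grip_force: 45.7
```

>>> {"fn": "servo_tool", "kwargs": {
  "rows": "0 0 1 0 0 0; 0 0 1 0 0 0; 0 0 1 0 0 0; 0 0 1 0 0 0; 0 0 15 0 0 0",
  "grip": 1
}}

```text
clock: 11.55
tcp_pos: [0.561, -0.283, 0.0991]
tcp_rot: [0.918, 0.396, -0.002, -0.002]
contact_force: [-0.7, 0.5, 0.0]
finger_gap: 0.0852
grip_force: 0.0
```

>>> {"fn": "servo_tool", "kwargs": {
  "rows": "0 0 25 0 0 0; 0 0 55 0 0 0; -2 8 75 0 0 0; -10 36 75 0 0 0; -20 72 75 0 0 0"
}}

```text
clock: 11.97
tcp_pos: [0.544, -0.2144, 0.1794]
tcp_rot: [0.919, 0.393, 0.002, 0.002]
contact_force: [0.9, 0.4, -0.6]
finger_gap: 0.0856
grip_force: 0.0
```

>>> {"fn": "servo_tool", "kwargs": {
  "rows": "-10 36 0 0 0 0; -20 72 0 0 0 0; -30 108 0 0 0 0; -40 146 0 0 0 0; -50 182 0 0 0 0"
}}

```text
clock: 12.38
tcp_pos: [0.4925, -0.0277, 0.1777]
tcp_rot: [0.918, 0.396, 0.0, 0.001]
contact_force: [1.1, -0.2, 0.0]
finger_gap: 0.0852
grip_force: 0.0
```

>>> {"fn": "servo_tool", "kwargs": {
  "rows": "-9 32 0 0 0 0; -16 58 0 0 0 0; -20 72 0 0 0 0; -20 74 0 0 0 0; -20 74 0 0 0 0"
}}

```text
clock: 12.8
tcp_pos: [0.4733, 0.0448, 0.1775]
tcp_rot: [0.918, 0.397, 0.0, 0.001]
contact_force: [-0.4, 0.6, -0.4]
finger_gap: 0.0854
grip_force: 0.0
```

```bash
python3 cap.py yellow
```

```text
[0.4733 0.0448 0.1775] 2350 288 349 203 260 [0.4745 0.0457] [0.4562 0.0286] [0.4942 0.0626]
```

>>> {"fn": "servo_tool", "kwargs": {
  "rows": "0 0 -20 0 0 0; 0 0 -45 0 0 0; 0 0 -66 0 0 0; 0 0 -78 0 0 0; 0 0 -82 0 0 0"
}}

```text
clock: 13.27
tcp_pos: [0.472, 0.0426, 0.0927]
tcp_rot: [0.919, 0.394, -0.002, -0.001]
contact_force: [0.3, 0.3, -0.3]
finger_gap: 0.0853
grip_force: 0.0
```

>>> {"fn": "servo_tool", "kwargs": {
  "rows": "0 0 0 0 0 0; 0 0 0 0 0 0; 0 0 0 0 0 0; 0 0 0 0 0 0; 0 0 0 0 0 0",
  "grip": -1
}}

```text
clock: 13.68
tcp_pos: [0.4741, 0.0441, 0.0959]
tcp_rot: [0.918, 0.396, 0.001, 0.001]
contact_force: [0.6, -0.0, 4.8]
finger_gap: 0.0394
grip_force: 45.1
```

>>> {"fn": "servo_tool", "kwargs": {
  "rows": "0 0 0 0 0 0; 0 0 0 0 0 0; 0 0 6 0 0 0; 0 0 20 0 0 0; 0 0 40 0 0 0"
}}

```text
clock: 14.1
tcp_pos: [0.4712, 0.0443, 0.1337]
tcp_rot: [0.918, 0.396, -0.002, -0.001]
contact_force: [-0.7, -0.5, -2.2]
finger_gap: 0.0388
grip_force: 45.4
```

>>> {"fn": "servo_tool", "kwargs": {
  "rows": "0 -5 12 0 0 0; 2 -24 18 0 0 0; 4 -56 18 0 0 0; 6 -88 18 0 0 0; 8 -122 18 0 0 0"
}}

```text
clock: 14.52
tcp_pos: [0.4809, -0.079, 0.1531]
tcp_rot: [0.918, 0.396, 0.0, 0.001]
contact_force: [0.2, 0.8, -1.2]
finger_gap: 0.0391
grip_force: 45.4
```

>>> {"fn": "servo_tool", "kwargs": {
  "rows": "2 -36 0 0 0 0; 4 -72 0 0 0 0; 7 -108 0 0 0 0; 9 -142 0 0 0 0; 11 -172 0 0 0 0"
}}

```text
clock: 14.93
tcp_pos: [0.4911, -0.253, 0.1526]
tcp_rot: [0.919, 0.395, -0.0, 0.0]
contact_force: [1.0, -0.1, -1.0]
finger_gap: 0.039
grip_force: 45.4
```

>>> {"fn": "servo_tool", "kwargs": {
  "rows": "1 -17 0 0 0 0; 1 -22 -5 0 0 0; 1 -22 -20 0 0 0; 1 -22 -40 0 0 0; 1 -22 -52 0 0 0"
}}

```text
clock: 15.35
tcp_pos: [0.4923, -0.2695, 0.0988]
tcp_rot: [0.918, 0.396, -0.0, -0.001]
contact_force: [-0.5, 0.8, -3.1]
finger_gap: 0.0391
grip_force: 45.5
```

>>> {"fn": "servo_tool", "kwargs": {
  "rows": "0 0 -4 0 0 0; 0 0 -8 0 0 0; 0 0 -11 0 0 0; 0 0 -12 0 0 0; 0 0 -12 0 0 0"
}}

```text
clock: 15.77
tcp_pos: [0.4934, -0.2717, 0.0891]
tcp_rot: [0.918, 0.396, 0.0, 0.0]
contact_force: [-0.7, 0.0, -2.2]
finger_gap: 0.0393
grip_force: 45.5
```

>>> {"fn": "servo_tool", "kwargs": {
  "rows": "0 0 -2 0 0 0; 0 0 -3 0 0 0; 0 0 -4 0 0 0; 0 0 -4 0 0 0; 0 0 -4 0 0 0"
}}

```text
clock: 16.18
tcp_pos: [0.4934, -0.272, 0.0859]
tcp_rot: [0.918, 0.396, 0.0, 0.001]
contact_force: [-1.1, -0.2, 5.0]
finger_gap: 0.039
grip_force: 46.0
```

>>> {"fn": "servo_tool", "kwargs": {
  "rows": "0 0 1 0 0 0; 0 0 1 0 0 0; 0 0 1 0 0 0; 0 0 1 0 0 0; 0 0 15 0 0 0",
  "grip": 1
}}

```text
clock: 16.6
tcp_pos: [0.4912, -0.2709, 0.0972]
tcp_rot: [0.918, 0.396, -0.001, -0.002]
contact_force: [-1.4, 0.2, -0.7]
finger_gap: 0.0857
grip_force: 0.0
```

>>> {"fn": "servo_tool", "kwargs": {
  "rows": "0 0 25 0 0 0; 0 0 55 0 0 0; 0 0 75 0 0 0; 0 0 85 0 0 0; 0 0 85 0 0 0"
}}

```text
clock: 17.02
tcp_pos: [0.4944, -0.2724, 0.1871]
tcp_rot: [0.918, 0.396, 0.001, 0.002]
contact_force: [0.3, 0.2, -0.2]
finger_gap: 0.0856
grip_force: 0.0
```

```bash
cat > meas.py <<'E'
from h import *
import sys
from scipy.optimize import least_squares
c=cam();im=c["pixels"][:,:,::-1];cv2.imwrite(f"pics/top_{sys.argv[1]}.png",im)
def cnt(m):return cv2.findContours(m.astype(np.uint8),cv2.RETR_EXTERNAL,cv2.CHAIN_APPROX_NONE)[0]
for k in("red","blue","yellow"):
    m=mask(c,k);m[:,390:]=0
    if m.sum()<50: print(k,"none");continue
    q=back(c,max(cnt(m),key=len)[:,0],.015)[:,:2]
    f=least_squares(lambda a:np.hypot(*(q-a[:2]).T)-a[2],[*q.mean(0),.034],loss="soft_l1",f_scale=.001).x;print("disc",k,f)
x=np.array([.64,.36]);g=np.array([[.64,.14],[.64,-.14],[.36,-.14],[.36,.14]])
H=cv2.getPerspectiveTransform(proj(c,np.c_[g,np.full(4,.036)]).astype(np.float32),np.float32([[0,0],[400,0],[400,400],[0,400]]))
H2=cv2.getPerspectiveTransform(np.float32([[390,170],[510,170],[510,310],[390,310]]),np.float32([[0,0],[343,0],[343,400],[0,400]]))
cv2.imwrite(f"pics/m_{sys.argv[1]}.png",np.hstack([cv2.warpPerspective(im,H,(400,400),flags=cv2.INTER_CUBIC),cv2.warpPerspective(im,H2,(343,400),flags=cv2.INTER_CUBIC)]))
E
python3 meas.py 1
```

```text
disc red [ 0.4631 -0.0335  0.0308]
disc blue [ 0.5983 -0.0081  0.0313]
disc yellow [0.4721 0.0425 0.0324]
```

View pics/m_1.png

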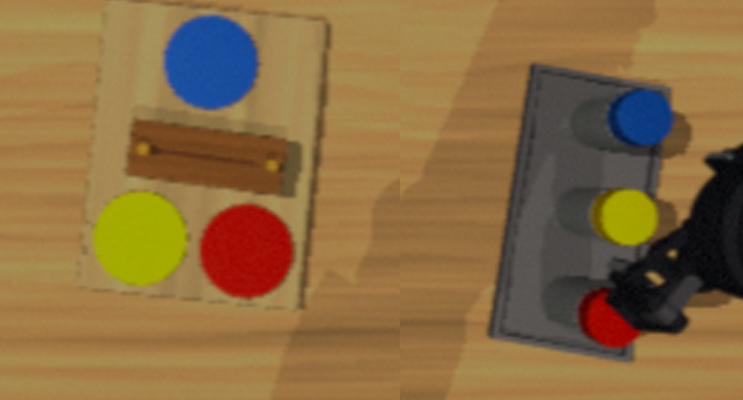

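>>> {"fn": "servo_tool", "kwargs": {
  "rows": "3 20 0 0 0 6; 7 50 0 0 0 12; 12 85 0 0 0 18; 17 120 0 0 0 24; 21 155 0 0 0 30"
}}

```text
clock: 17.48
tcp_pos: [0.5128, -0.1152, 0.1824]
tcp_rot: [0.783, 0.622, -0.001, -0.001]
contact_force: [0.4, -0.2, -0.3]
finger_gap: 0.0856
grip_force: 0.0
```

>>> {"fn": "servo_tool", "kwargs": {
  "rows": "5 35 0 0 0 6; 10 70 0 0 0 6; 15 100 -20 0 0 6; 17 112 -50 0 0 6; 17 112 -70 0 0 6"
}}

```text
clock: 17.9
tcp_pos: [0.5293, 0.0002, 0.1114]
tcp_rot: [0.749, 0.663, -0.0, -0.002]
contact_force: [0.4, -1.2, -0.5]
finger_gap: 0.0851
grip_force: 0.0
```

>>> {"fn": "servo_tool", "kwargs": {
  "rows": "0 0 0 0 0 0; 0 0 0 0 0 0; 0 0 0 0 0 0; 0 0 0 0 0 0; 0 0 0 0 0 0"
}}

```text
clock: 18.32
tcp_pos: [0.5319, -0.0055, 0.1158]
tcp_rot: [0.752, 0.659, 0.001, 0.001]
contact_force: [-0.0, 0.0, 0.3]
finger_gap: 0.0853
grip_force: 0.0
```

Run:
```python
from h import *
s=r.sense();c=cam("wrist");cv2.imwrite("pics/wj.png",c["pixels"][:,:,::-1]);M=R.from_quat(s["tcp_rot"]).as_matrix();print(s["tcp_pos"],np.degrees(np.arctan2(M[1,1],M[0,1])),s["qpos"])
for k in("red","blue","yellow"):
    m=mask(c,k)
    if m.sum()<100: continue
    ys,xs=np.nonzero(big(m));p=wback(c,s,np.c_[xs,ys],.015)[:,:2].astype(np.float32);print(k,len(xs),cv2.minEnclosingCircle(p),p.mean(0))
```

```text
[ 0.5319 -0.0055  0.1158] -7.4784231161740555 [ 0.6518  0.2557 -0.7724  1.8775  0.2018  1.0854 -0.3295]
red 3826 ((0.46499305963516235, -0.033133357763290405), 0.0335046611726284) [ 0.4677 -0.0301]
blue 5055 ((0.599139928817749, -0.007910216227173805), 0.033617377281188965) [ 0.5983 -0.0068]
yellow 5617 ((0.473625510931015, 0.04237687215209007), 0.03371935710310936) [0.4745 0.0427]
```

View pics/wj.png

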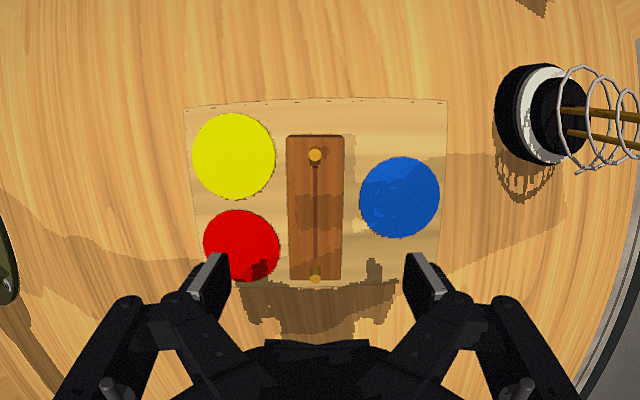

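>>> {"fn": "servo_tool", "kwargs": {
  "rows": "0 0 -20 0 0 0; 0 0 -45 0 0 0; 0 0 -65 0 0 0; 0 0 -76 0 0 0; 0 0 -80 0 0 0"
}}

```text
clock: 18.78
tcp_pos: [0.5301, -0.0051, 0.0334]
tcp_rot: [0.751, 0.66, -0.001, -0.001]
contact_force: [-0.5, -0.3, -0.3]
finger_gap: 0.0854
grip_force: 0.0
```

>>> {"fn": "servo_tool", "kwargs": {
  "rows": "0 0 -1 0 0 0; 0 0 -2 0 0 0; 0 0 -2 0 0 0; 0 0 -2 0 0 0; 0 0 -2 0 0 0"
}}

```text
clock: 19.2
tcp_pos: [0.5317, -0.0048, 0.0335]
tcp_rot: [0.751, 0.66, 0.0, 0.001]
contact_force: [0.5, 0.2, -0.5]
finger_gap: 0.0852
grip_force: 0.0
```

>>> {"fn": "servo_tool", "kwargs": {
  "rows": "0 0 0 0 0 0; 0 0 0 0 0 0; 0 0 0 0 0 0; 0 0 0 0 0 0; 0 0 0 0 0 0",
  "grip": -1
}}

```text
clock: 19.62
tcp_pos: [0.5313, -0.0048, 0.033]
tcp_rot: [0.751, 0.66, 0.0, 0.0]
contact_force: [-0.3, -0.6, 2.1]
finger_gap: 0.0384
grip_force: 47.6
```

>>> {"fn": "servo_tool", "kwargs": {
  "rows": "0 0 6 0 0 0; 0 0 20 0 0 0; 0 0 36 0 0 0; 0 0 50 0 0 0; 0 0 56 0 0 0"
}}

```text
clock: 20.03
tcp_pos: [0.5323, -0.0046, 0.0913]
tcp_rot: [0.751, 0.66, 0.001, 0.001]
contact_force: [0.1, 0.1, -1.7]
finger_gap: 0.0389
grip_force: 47.1
```

Run:
```python
from h import *
c=cam();m=big(mask(c,"green"));ys,xs=np.nonzero(m);p=back(c,np.c_[xs,ys],.004)[:,:2]
e,v=np.linalg.eigh(np.cov(p.T));print(p.mean(0),np.sqrt(12*e),np.degrees(np.arctan2(v[1],v[0])),xs.min(),xs.max(),ys.min(),ys.max())
```

```text
[0.5377 0.288 ] [0.0868 0.1574] [167.7859  77.7859] 168 243 197 248
```

>>> {"fn": "servo_tool", "kwargs": {
  "rows": "0 8 0 0 0 -1; 1 30 0 0 0 -2; 2 60 0 0 0 -3; 2 95 0 0 0 -4; 3 130 0 0 0 -4.8"
}}

```text
clock: 20.5
tcp_pos: [0.5335, 0.1256, 0.0883]
tcp_rot: [0.779, 0.627, -0.0, 0.0]
contact_force: [0.3, 0.8, -1.2]
finger_gap: 0.0388
grip_force: 47.1
```

>>> {"fn": "servo_tool", "kwargs": {
  "rows": "1 35 0 0 0 0; 2 70 0 0 0 0; 3 105 0 0 0 0; 4 135 0 0 0 0; 4 155 0 0 0 0"
}}

```text
clock: 20.92
tcp_pos: [0.5368, 0.2842, 0.0885]
tcp_rot: [0.777, 0.629, 0.0, -0.001]
contact_force: [-0.1, 0.2, -2.2]
finger_gap: 0.0392
grip_force: 47.1
```

>>> {"fn": "servo_tool", "kwargs": {
  "rows": "0 7 0 0 0 0; 0 9 -8 0 0 0; 0 9 -22 0 0 0; 0 9 -38 0 0 0; 0 9 -48 0 0 0"
}}

```text
clock: 21.33
tcp_pos: [0.5375, 0.2855, 0.0375]
tcp_rot: [0.779, 0.627, -0.002, 0.001]
contact_force: [-0.9, -0.7, -2.9]
finger_gap: 0.0392
grip_force: 47.0
```

>>> {"fn": "servo_tool", "kwargs": {
  "rows": "0 0 -5 0 0 0; 0 0 -9 0 0 0; 0 0 -12 0 0 0; 0 0 -14 0 0 0; 0 0 -14 0 0 0"
}}

```text
clock: 21.75
tcp_pos: [0.5382, 0.2891, 0.0267]
tcp_rot: [0.778, 0.628, 0.0, 0.0]
contact_force: [-1.0, 0.5, -1.4]
finger_gap: 0.0389
grip_force: 47.0
```

Lower to contact, release, rise and step aside to look.

>>> {"fn": "servo_tool", "kwargs": {
  "rows": "0 -1 -1 0 0 0; 0 -1 -2 0 0 0; 0 -1 -3 0 0 0; 0 -1 -3 0 0 0; 0 -1 -3 0 0 0"
}}

```text
clock: 22.17
tcp_pos: [0.5385, 0.2883, 0.025]
tcp_rot: [0.778, 0.628, 0.0, 0.001]
contact_force: [-1.3, -2.4, 5.2]
finger_gap: 0.0388
grip_force: 47.8
```

>>> {"fn": "servo_tool", "kwargs": {
  "rows": "0 0 1 0 0 0; 0 0 1 0 0 0; 0 0 1 0 0 0; 0 0 1 0 0 0; 0 0 15 0 0 0",
  "grip": 1
}}

```text
clock: 22.58
tcp_pos: [0.5363, 0.2871, 0.0365]
tcp_rot: [0.778, 0.628, -0.002, -0.001]
contact_force: [0.8, -0.5, -0.3]
finger_gap: 0.0858
grip_force: 0.0
```

>>> {"fn": "servo_tool", "kwargs": {
  "rows": "0 0 30 0 0 0; 0 0 70 0 0 0; 0 -20 110 0 0 0; -10 -55 140 0 0 0; -20 -95 145 0 0 0"
}}

```text
clock: 23.0
tcp_pos: [0.5213, 0.2038, 0.1881]
tcp_rot: [0.776, 0.63, 0.005, 0.001]
contact_force: [0.8, -0.9, 0.8]
finger_gap: 0.085
grip_force: 0.0
```

>>> {"fn": "servo_tool", "kwargs": {
  "rows": "-5 -40 0 0 0 0; -10 -80 0 0 0 0; -15 -115 0 0 0 0; -15 -130 0 0 0 0; -15 -130 0 0 0 0"
}}

```text
clock: 23.42
tcp_pos: [0.5048, 0.0645, 0.183]
tcp_rot: [0.781, 0.625, -0.001, 0.002]
contact_force: [-0.4, -0.5, 0.3]
finger_gap: 0.085
grip_force: 0.0
```

Run:
```python
from h import *
c=cam();im=c["pixels"][:,:,::-1]
g=np.array([[.64,.39],[.64,.19],[.44,.19],[.44,.39]])
o=[]
for z in(.004,.028):
    H=cv2.getPerspectiveTransform(proj(c,np.c_[g,np.full(4,z)]).astype(np.float32),np.float32([[0,0],[400,0],[400,400],[0,400]]));o.append(cv2.warpPerspective(im,H,(400,400),flags=cv2.INTER_CUBIC))
cv2.imwrite("pics/mat.png",np.hstack(o))
s=r.sense();print(s["tcp_pos"],s["tcp_rot"])
```

```text
[0.5049 0.0677 0.183 ] [0.7796 0.6263 0.0001 0.0009]
```

View pics/mat.png

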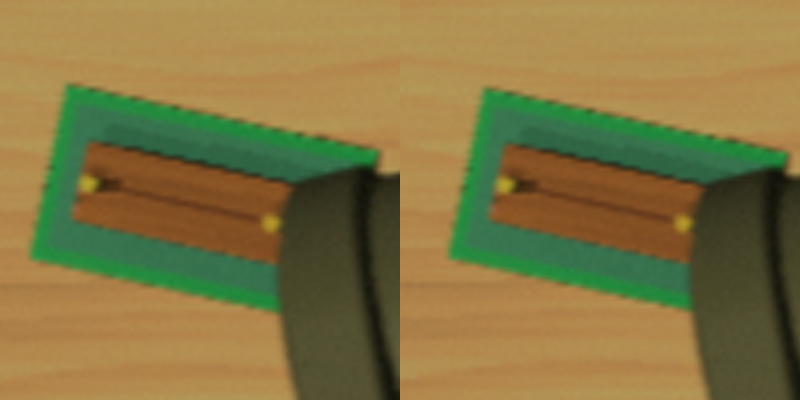

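```bash
cat > disc.py <<'E'
from h import *
s=r.sense();c=cam("wrist");cv2.imwrite(f"pics/d_{s['clock']:.1f}.png",c["pixels"][:,:,::-1]);print(s["tcp_pos"])
for k in("red","blue","yellow"):
    m=mask(c,k)
    if m.sum()<100: continue
    for cn in cv2.findContours(m.astype(np.uint8),cv2.RETR_EXTERNAL,cv2.CHAIN_APPROX_NONE)[0]:
        if len(cn)<60: continue
        cn=cn[:,0];p=wback(c,s,cn,.015)[:,:2].astype(np.float32);e,rad=cv2.minEnclosingCircle(p);print(k,len(cn),np.array(e),rad,cn.min(0),cn.max(0))
E
python3 disc.py
```

```text
[0.5049 0.0677 0.183 ]
red 181 [ 0.4689 -0.0262] 0.03220955282449722 [275 253] [329 285]
blue 166 [ 0.599  -0.0066] 0.03350836783647537 [387 204] [444 259]
yellow 179 [0.4734 0.0433] 0.033752646297216415 [259 183] [323 244]
```

>>> {"fn": "servo_tool", "kwargs": {
  "rows": "0 -10 0 0 0 -6; 0 -30 0 0 0 -12; 0 -55 0 0 0 -18; 0 -80 0 0 0 -24; 0 -100 0 0 0 -30"
}}

```text
clock: 23.93
tcp_pos: [0.5051, -0.0293, 0.1826]
tcp_rot: [0.915, 0.404, 0.0, -0.0]
contact_force: [-0.2, 0.8, 0.2]
finger_gap: 0.0854
grip_force: 0.0
```

>>> {"fn": "servo_tool", "kwargs": {
  "rows": "0 -10 0 0 0 0; 0 -20 0 0 0 0; 0 -20 0 0 0 0; 0 -20 0 0 0 0; 0 -20 0 0 0 0"
}}

```text
clock: 24.35
tcp_pos: [0.5049, -0.0482, 0.1822]
tcp_rot: [0.913, 0.407, 0.0, -0.0]
contact_force: [0.1, 0.5, -0.1]
finger_gap: 0.0853
grip_force: 0.0
```

```bash
python3 disc.py; python3 meas.py 2
```

```text
[ 0.5049 -0.0482  0.1822]
red 180 [ 0.4648 -0.034 ] 0.03332478553056717 [245 169] [309 231]
blue 194 [ 0.5992 -0.0085] 0.03343751281499863 [328  57] [396 125]
yellow 188 [0.4736 0.042 ] 0.03389958292245865 [199 107] [264 173]
disc red [ 44.6966 100.2501 109.586 ]
disc blue [ 0.5983 -0.0081  0.0314]
disc yellow [0.472  0.0424 0.0324]
```

>>> {"fn": "servo_tool", "kwargs": {
  "rows": "-1 -20 0 0 0 0; -3 -60 0 0 0 0; -5 -100 0 0 0 0; -7 -140 0 0 0 0; -10 -180 0 0 0 0"
}}

```text
clock: 24.87
tcp_pos: [0.4949, -0.231, 0.1824]
tcp_rot: [0.914, 0.406, 0.0, 0.0]
contact_force: [1.4, -0.3, 1.3]
finger_gap: 0.0857
grip_force: 0.0
```

>>> {"fn": "servo_tool", "kwargs": {
  "rows": "-1 -30 0 0 0 0; -2 -42 0 0 0 0; -2 -44 0 0 0 0; -2 -44 0 0 0 0; -2 -44 0 0 0 0"
}}

```text
clock: 25.28
tcp_pos: [0.4935, -0.2715, 0.1821]
tcp_rot: [0.914, 0.407, 0.0, -0.001]
contact_force: [0.6, 0.4, -0.3]
finger_gap: 0.0855
grip_force: 0.0
```

```bash
python3 cap.py yellow
```

```text
[ 0.4935 -0.2715  0.1821] 2473 288 346 197 251 [ 0.4973 -0.2687] [ 0.479 -0.287] [ 0.5152 -0.2512]
```

>>> {"fn": "servo_tool", "kwargs": {
  "rows": "0 0 -20 0 0 0; 0 0 -45 0 0 0; 0 0 -70 0 0 0; 0 0 -88 0 0 0; 0 0 -94 0 0 0"
}}

```text
clock: 25.75
tcp_pos: [0.4915, -0.271, 0.0854]
tcp_rot: [0.914, 0.407, -0.001, -0.002]
contact_force: [-0.4, 0.9, -0.4]
finger_gap: 0.0854
grip_force: 0.0
```

>>> {"fn": "servo_tool", "kwargs": {
  "rows": "0 0 0 0 0 0; 0 0 0 0 0 0; 0 0 0 0 0 0; 0 0 0 0 0 0; 0 0 0 0 0 0",
  "grip": -1
}}

```text
clock: 26.17
tcp_pos: [0.4937, -0.2743, 0.0898]
tcp_rot: [0.914, 0.405, 0.001, 0.001]
contact_force: [-0.4, 1.3, 4.6]
finger_gap: 0.0394
grip_force: 44.7
```

>>> {"fn": "servo_tool", "kwargs": {
  "rows": "0 0 0 0 0 0; 0 0 6 0 0 0; 0 0 20 0 0 0; 0 0 40 0 0 0; 0 5 60 0 0 0"
}}

```text
clock: 26.58
tcp_pos: [0.4917, -0.2702, 0.1484]
tcp_rot: [0.915, 0.404, -0.001, -0.0]
contact_force: [-0.3, -0.5, -0.9]
finger_gap: 0.039
grip_force: 45.3
```

>>> {"fn": "servo_tool", "kwargs": {
  "rows": "-1 25 4 0 0 0; -3 55 4 0 0 0; -5 90 4 0 0 0; -8 125 4 0 0 0; -10 160 4 0 0 0"
}}

```text
clock: 27.0
tcp_pos: [0.4821, -0.108, 0.1524]
tcp_rot: [0.914, 0.405, -0.0, 0.0]
contact_force: [0.3, 1.0, -1.3]
finger_gap: 0.039
grip_force: 45.4
```

>>> {"fn": "servo_tool", "kwargs": {
  "rows": "-2 35 0 0 0 0; -5 70 0 0 0 0; -7 105 0 0 0 0; -9 132 0 0 0 0; -10 148 0 0 0 0"
}}

```text
clock: 27.42
tcp_pos: [0.472, 0.0426, 0.1526]
tcp_rot: [0.913, 0.407, 0.0, 0.0]
contact_force: [-0.5, -0.2, -1.5]
finger_gap: 0.0394
grip_force: 45.4
```

>>> {"fn": "servo_tool", "kwargs": {
  "rows": "0 2 -4 0 0 0; 0 2 -14 0 0 0; 0 2 -28 0 0 0; 0 2 -38 0 0 0; 0 2 -40 0 0 0"
}}

```text
clock: 27.83
tcp_pos: [0.471, 0.039, 0.1096]
tcp_rot: [0.915, 0.404, -0.002, -0.001]
contact_force: [1.1, -0.2, -1.7]
finger_gap: 0.0389
grip_force: 45.4
```

>>> {"fn": "servo_tool", "kwargs": {
  "rows": "0 0 0 0 0 0; 0 0 0 0 0 0; 0 0 0 0 0 0; 0 0 0 0 0 0; 0 0 0 0 0 0"
}}

```text
clock: 28.25
tcp_pos: [0.4731, 0.0407, 0.1127]
tcp_rot: [0.914, 0.405, 0.0, 0.0]
contact_force: [1.5, 0.3, -1.2]
finger_gap: 0.0394
grip_force: 45.4
```

>>> {"fn": "servo_tool", "kwargs": {
  "rows": "0 2 -4 0 0 0; 0 2 -8 0 0 0; 0 2 -11 0 0 0; 0 2 -14 0 0 0; 0 2 -14 0 0 0"
}}

```text
clock: 28.67
tcp_pos: [0.473, 0.0434, 0.0998]
tcp_rot: [0.914, 0.405, -0.0, 0.0]
contact_force: [-5.6, 0.7, 15.2]
finger_gap: 0.039
grip_force: 46.9
```

>>> {"fn": "servo_tool", "kwargs": {
  "rows": "0 0 0 0 0 0; 0 0 0 0 0 0; 0 0 0 0 0 0; 0 0 0 0 0 0; 0 0 0 0 0 0"
}}

```text
clock: 29.08
tcp_pos: [0.473, 0.0434, 0.0998]
tcp_rot: [0.914, 0.405, -0.0, 0.0]
contact_force: [-5.5, -0.8, 15.2]
finger_gap: 0.0392
grip_force: 46.9
```

>>> {"fn": "servo_tool", "kwargs": {
  "rows": "0 0 1 0 0 0; 0 0 1 0 0 0; 0 0 1 0 0 0; 0 0 1 0 0 0; 0 0 1 0 0 0"
}}

```text
clock: 29.5
tcp_pos: [0.4729, 0.0433, 0.0999]
tcp_rot: [0.914, 0.405, 0.0, 0.0]
contact_force: [-2.6, 1.2, 8.4]
finger_gap: 0.0388
grip_force: 46.0
```

>>> {"fn": "servo_tool", "kwargs": {
  "rows": "0 0 0 0 0 0; 0 0 0 0 0 0; 0 0 0 0 0 0; 0 0 0 0 0 0; 0 0 15 0 0 0",
  "grip": 1
}}

```text
clock: 29.92
tcp_pos: [0.4705, 0.0425, 0.1118]
tcp_rot: [0.914, 0.405, -0.002, -0.001]
contact_force: [-0.4, -0.7, -0.4]
finger_gap: 0.0854
grip_force: 0.0
```

>>> {"fn": "servo_tool", "kwargs": {
  "rows": "0 0 25 0 0 0; 0 0 50 0 0 0; 0 0 66 0 0 0; 0 0 70 0 0 0; 0 0 70 0 0 0"
}}

```text
clock: 30.33
tcp_pos: [0.4735, 0.0427, 0.185]
tcp_rot: [0.914, 0.405, 0.001, 0.001]
contact_force: [-1.0, 0.1, 0.1]
finger_gap: 0.0853
grip_force: 0.0
```

```bash
python3 cap.py yellow;python3 disc.py; ls pics
```

```text
[0.4735 0.0427 0.185 ] 2174 283 343 202 253 [0.4728 0.0453] [0.4546 0.0291] [0.4925 0.0607]
[0.4726 0.0426 0.1838]
red 177 [ 0.4655 -0.0338] 0.032433196902275085 [331 213] [388 265]
blue 61 [ 0.5865 -0.4594] 0.05721716210246086 [545 335] [567 362]
blue 173 [ 0.5985 -0.0077] 0.03343450278043747 [412 109] [470 172]
yellow 157 [0.4419 0.0119] 0.03155554085969925 [284 203] [344 253]
yellow 85 [0.4502 0.031 ] 0.021228300407528877 [288 197] [327 215]
yellow 129 [0.4707 0.0551] 0.030475804582238197 [283 151] [325 201]
d_23.5.png
d_24.4.png
d_30.4.png
m_1.png
m_2.png
mat.png
o.png
scene0.png
top0.png
top_1.png
top_2.png
w1.png
w2.png
w_blue_7.8.png
w_yellow_12.8.png
w_yellow_25.3.png
w_yellow_30.3.png
wj.png
```

>>> {"fn": "servo_tool", "kwargs": {
  "rows": "-3 -20 0 0 0 0; -9 -55 0 0 0 0; -15 -92 0 0 0 0; -21 -130 0 0 0 0; -27 -168 0 0 0 0"
}}

```text
clock: 30.85
tcp_pos: [0.4442, -0.1265, 0.1825]
tcp_rot: [0.914, 0.406, -0.001, -0.001]
contact_force: [0.2, 0.4, -0.7]
finger_gap: 0.0856
grip_force: 0.0
```

>>> {"fn": "servo_tool", "kwargs": {
  "rows": "-6 -38 0 0 0 0; -12 -76 0 0 0 0; -17 -108 0 0 0 0; -21 -132 0 0 0 0; -22 -135 0 0 0 0"
}}

```text
clock: 31.27
tcp_pos: [0.4208, -0.2652, 0.1819]
tcp_rot: [0.916, 0.402, -0.001, -0.001]
contact_force: [-1.1, -0.4, 0.0]
finger_gap: 0.0851
grip_force: 0.0
```

>>> {"fn": "servo_tool", "kwargs": {
  "rows": "0 0 0 0 0 0; 0 0 0 0 0 0; 0 0 -15 0 0 0; 0 0 -35 0 0 0; 0 0 -40 0 0 0"
}}

```text
clock: 31.68
tcp_pos: [0.4226, -0.2573, 0.1413]
tcp_rot: [0.914, 0.407, -0.001, -0.002]
contact_force: [-0.8, 1.0, -0.3]
finger_gap: 0.0856
grip_force: 0.0
```

```bash
python3 cap.py red
```

```text
[ 0.4226 -0.2573  0.1413] 4096 287 357 209 284 [ 0.4298 -0.2535] [ 0.4101 -0.274 ] [ 0.4486 -0.2344]
```

>>> {"fn": "servo_tool", "kwargs": {
  "rows": "0 -2 -15 0 0 0; 1 -3 -32 0 0 0; 1 -3 -45 0 0 0; 1 -3 -51 0 0 0; 1 -3 -53 0 0 0"
}}

```text
clock: 32.15
tcp_pos: [0.4246, -0.2621, 0.0906]
tcp_rot: [0.914, 0.406, -0.0, -0.001]
contact_force: [-0.3, 0.1, -0.1]
finger_gap: 0.085
grip_force: 0.0
```

>>> {"fn": "servo_tool", "kwargs": {
  "rows": "0 0 0 0 0 0; 0 0 0 0 0 0; 0 0 0 0 0 0; 0 0 0 0 0 0; 0 0 0 0 0 0",
  "grip": -1
}}

```text
clock: 32.57
tcp_pos: [0.4251, -0.2633, 0.0921]
tcp_rot: [0.914, 0.405, 0.0, 0.001]
contact_force: [-1.5, 1.3, 4.3]
finger_gap: 0.0392
grip_force: 44.4
```

>>> {"fn": "servo_tool", "kwargs": {
  "rows": "0 0 0 0 0 0; 0 0 6 0 0 0; 0 0 20 0 0 0; 0 0 40 0 0 0; 0 5 60 0 0 0"
}}

```text
clock: 32.98
tcp_pos: [0.4237, -0.2587, 0.1511]
tcp_rot: [0.914, 0.405, -0.001, -0.001]
contact_force: [-0.2, -0.3, -2.0]
finger_gap: 0.0393
grip_force: 45.1
```

>>> {"fn": "servo_tool", "kwargs": {
  "rows": "4 20 4 0 0 0; 8 45 4 0 0 0; 13 75 4 0 0 0; 19 107 4 0 0 0; 25 140 4 0 0 0"
}}

```text
clock: 33.4
tcp_pos: [0.4494, -0.1173, 0.1551]
tcp_rot: [0.915, 0.405, -0.0, 0.0]
contact_force: [0.8, 1.3, -1.0]
finger_gap: 0.0392
grip_force: 45.3
```

>>> {"fn": "servo_tool", "kwargs": {
  "rows": "5 32 0 0 0 0; 10 58 0 0 0 0; 14 78 0 0 0 0; 15 84 0 0 0 0; 15 84 -6 0 0 0"
}}

```text
clock: 33.82
tcp_pos: [0.4656, -0.0325, 0.15]
tcp_rot: [0.913, 0.407, 0.001, 0.001]
contact_force: [-0.2, 1.0, -0.9]
finger_gap: 0.0388
grip_force: 45.2
```

>>> {"fn": "servo_tool", "kwargs": {
  "rows": "0 0 -10 0 0 0; 0 0 -22 0 0 0; 0 0 -32 0 0 0; 0 0 -34 0 0 0; 0 0 -34 0 0 0"
}}

```text
clock: 34.23
tcp_pos: [0.4635, -0.0352, 0.1137]
tcp_rot: [0.915, 0.404, -0.001, -0.001]
contact_force: [0.0, 0.8, -1.1]
finger_gap: 0.0393
grip_force: 45.2
```

>>> {"fn": "servo_tool", "kwargs": {
  "rows": "0 0 0 0 0 0; 0 0 0 0 0 0; 0 0 0 0 0 0; 0 0 0 0 0 0; 0 0 0 0 0 0"
}}

```text
clock: 34.65
tcp_pos: [0.465, -0.0342, 0.1155]
tcp_rot: [0.914, 0.405, 0.0, 0.0]
contact_force: [-0.2, 0.2, -0.6]
finger_gap: 0.0389
grip_force: 45.2
```

Down 14 to contact, release, go for blue at (.5635,−.284).

>>> {"fn": "servo_tool", "kwargs": {
  "rows": "0 0 -5 0 0 0; 0 0 -9 0 0 0; 0 0 -12 0 0 0; 0 0 -14 0 0 0; 0 0 -14 0 0 0"
}}

```text
clock: 35.07
tcp_pos: [0.4645, -0.0337, 0.1018]
tcp_rot: [0.914, 0.405, -0.001, -0.0]
contact_force: [-4.0, 1.4, 7.2]
finger_gap: 0.0391
grip_force: 44.2
```

>>> {"fn": "servo_tool", "kwargs": {
  "rows": "0 0 0 0 0 0; 0 0 0 0 0 0; 0 0 0 0 0 0; 0 0 0 0 0 0; 0 0 0 0 0 0"
}}

```text
clock: 35.48
tcp_pos: [0.4644, -0.0337, 0.1018]
tcp_rot: [0.914, 0.405, -0.001, -0.0]
contact_force: [-3.8, 1.7, 6.8]
finger_gap: 0.0393
grip_force: 44.2
```

>>> {"fn": "servo_tool", "kwargs": {
  "rows": "0 0 0 0 0 0; 0 0 0 0 0 0; 0 0 0 0 0 0; 0 0 0 0 0 0; 0 0 15 0 0 0",
  "grip": 1
}}

```text
clock: 35.9
tcp_pos: [0.4627, -0.0341, 0.1139]
tcp_rot: [0.914, 0.405, -0.002, -0.002]
contact_force: [-0.3, -0.6, 0.2]
finger_gap: 0.0852
grip_force: 0.0
```

>>> {"fn": "servo_tool", "kwargs": {
  "rows": "0 0 25 0 0 0; 0 0 50 0 0 0; 0 0 70 0 0 0; 8 -20 70 0 0 0; 20 -50 70 0 0 0"
}}

```text
clock: 36.32
tcp_pos: [0.4858, -0.0821, 0.1882]
tcp_rot: [0.913, 0.408, 0.001, 0.001]
contact_force: [1.1, 0.5, -0.4]
finger_gap: 0.0856
grip_force: 0.0
```

>>> {"fn": "servo_tool", "kwargs": {
  "rows": "13 -33 0 0 0 0; 26 -66 0 0 0 0; 39 -99 0 0 0 0; 52 -132 0 0 0 0; 65 -164 0 0 0 0"
}}

```text
clock: 36.73
tcp_pos: [0.5499, -0.2504, 0.1858]
tcp_rot: [0.914, 0.405, -0.0, 0.0]
contact_force: [0.8, 0.9, 0.5]
finger_gap: 0.085
grip_force: 0.0
```

>>> {"fn": "servo_tool", "kwargs": {
  "rows": "10 -25 0 0 0 0; 14 -36 0 0 0 0; 14 -36 0 0 0 0; 14 -36 -20 0 0 0; 14 -36 -40 0 0 0"
}}

```text
clock: 37.15
tcp_pos: [0.5648, -0.2824, 0.147]
tcp_rot: [0.914, 0.406, 0.001, 0.001]
contact_force: [0.1, -0.3, 0.1]
finger_gap: 0.0853
grip_force: 0.0
```

```bash
python3 cap.py blue
```

```text
[ 0.5648 -0.2824  0.147 ] 3759 284 351 207 277 [ 0.5709 -0.277 ] [ 0.5508 -0.2964] [ 0.5894 -0.2585]
```

>>> {"fn": "servo_tool", "kwargs": {
  "rows": "-1 -1 -15 0 0 0; -1 -2 -35 0 0 0; -1 -2 -50 0 0 0; -1 -2 -57 0 0 0; -1 -2 -58 0 0 0"
}}

```text
clock: 37.62
tcp_pos: [0.5616, -0.2843, 0.0869]
tcp_rot: [0.914, 0.406, -0.001, -0.001]
contact_force: [-0.4, 0.1, -0.0]
finger_gap: 0.0854
grip_force: 0.0
```

>>> {"fn": "servo_tool", "kwargs": {
  "rows": "0 0 0 0 0 0; 0 0 0 0 0 0; 0 0 0 0 0 0; 0 0 0 0 0 0; 0 0 0 0 0 0",
  "grip": -1
}}

```text
clock: 38.03
tcp_pos: [0.5634, -0.2863, 0.0895]
tcp_rot: [0.914, 0.405, 0.001, 0.001]
contact_force: [-1.5, 0.5, 4.0]
finger_gap: 0.039
grip_force: 45.2
```

>>> {"fn": "servo_tool", "kwargs": {
  "rows": "0 0 0 0 0 0; 0 0 6 0 0 0; 0 0 20 0 0 0; 0 0 40 0 0 0; 0 5 60 0 0 0"
}}

```text
clock: 38.45
tcp_pos: [0.5619, -0.2824, 0.1488]
tcp_rot: [0.915, 0.404, -0.001, -0.0]
contact_force: [1.4, -1.0, -1.1]
finger_gap: 0.0388
grip_force: 45.4
```

>>> {"fn": "servo_tool", "kwargs": {
  "rows": "3 20 4 0 0 0; 7 50 4 0 0 0; 11 82 4 0 0 0; 15 115 4 0 0 0; 19 148 4 0 0 0"
}}

```text
clock: 38.87
tcp_pos: [0.5817, -0.132, 0.1531]
tcp_rot: [0.914, 0.405, 0.0, 0.0]
contact_force: [0.6, -0.6, -0.6]
finger_gap: 0.0391
grip_force: 45.4
```

>>> {"fn": "servo_tool", "kwargs": {
  "rows": "4 33 0 0 0 0; 9 66 0 0 0 0; 13 96 0 0 0 0; 16 117 0 0 0 0; 17 125 0 0 0 0"
}}

```text
clock: 39.28
tcp_pos: [0.5989, -0.0029, 0.1533]
tcp_rot: [0.913, 0.408, 0.001, -0.001]
contact_force: [-0.2, 0.0, -0.4]
finger_gap: 0.0394
grip_force: 45.4
```

>>> {"fn": "servo_tool", "kwargs": {
  "rows": "0 0 -6 0 0 0; 0 0 -18 0 0 0; 0 0 -32 0 0 0; 0 0 -40 0 0 0; 0 0 -40 0 0 0"
}}

```text
clock: 39.7
tcp_pos: [0.5963, -0.0105, 0.1085]
tcp_rot: [0.915, 0.404, -0.003, -0.001]
contact_force: [-1.1, -0.2, -1.7]
finger_gap: 0.039
grip_force: 45.4
```

>>> {"fn": "servo_tool", "kwargs": {
  "rows": "0 0 0 0 0 0; 0 0 0 0 0 0; 0 0 0 0 0 0; 0 0 0 0 0 0; 0 0 0 0 0 0"
}}

```text
clock: 40.12
tcp_pos: [0.5991, -0.0082, 0.1127]
tcp_rot: [0.914, 0.405, 0.0, 0.0]
contact_force: [-0.4, -0.3, -1.8]
finger_gap: 0.0389
grip_force: 45.4
```

>>> {"fn": "servo_tool", "kwargs": {
  "rows": "0 0 -5 0 0 0; 0 0 -9 0 0 0; 0 0 -12 0 0 0; 0 0 -13 0 0 0; 0 0 -13 0 0 0"
}}

```text
clock: 40.53
tcp_pos: [0.5985, -0.0081, 0.0995]
tcp_rot: [0.914, 0.405, -0.0, 0.0]
contact_force: [-2.4, -0.1, 3.8]
finger_gap: 0.0391
grip_force: 45.9
```

>>> {"fn": "servo_tool", "kwargs": {
  "rows": "0 0 0 0 0 0; 0 0 0 0 0 0; 0 0 0 0 0 0; 0 0 0 0 0 0; 0 0 0 0 0 0"
}}

```text
clock: 40.95
tcp_pos: [0.5986, -0.0081, 0.0995]
tcp_rot: [0.914, 0.405, -0.0, 0.0]
contact_force: [-1.7, -0.1, 5.6]
finger_gap: 0.0389
grip_force: 45.9
```

Release, rise, and retreat over to the tray side.

>>> {"fn": "servo_tool", "kwargs": {
  "rows": "0 0 0 0 0 0; 0 0 0 0 0 0; 0 0 0 0 0 0; 0 0 0 0 0 0; 0 0 15 0 0 0",
  "grip": 1
}}

```text
clock: 41.37
tcp_pos: [0.5966, -0.0084, 0.1113]
tcp_rot: [0.914, 0.405, -0.002, -0.001]
contact_force: [-0.2, -0.9, 0.0]
finger_gap: 0.085
grip_force: 0.0
```

>>> {"fn": "servo_tool", "kwargs": {
  "rows": "0 0 25 0 0 0; 0 0 55 0 0 0; 0 0 80 0 0 0; -4 -20 90 0 0 0; -8 -50 95 0 0 0"
}}

```text
clock: 41.78
tcp_pos: [0.5923, -0.0541, 0.2122]
tcp_rot: [0.913, 0.408, 0.003, 0.0]
contact_force: [0.7, -0.1, 0.3]
finger_gap: 0.0854
grip_force: 0.0
```

>>> {"fn": "servo_tool", "kwargs": {
  "rows": "-6 -40 0 0 0 0; -12 -80 0 0 0 0; -18 -120 0 0 0 0; -24 -160 0 0 0 0; -30 -200 0 0 0 0"
}}

```text
clock: 42.2
tcp_pos: [0.5601, -0.2602, 0.2092]
tcp_rot: [0.914, 0.405, 0.0, 0.0]
contact_force: [0.7, -0.3, -0.2]
finger_gap: 0.0858
grip_force: 0.0
```

>>> {"fn": "servo_tool", "kwargs": {
  "rows": "-6 -30 0 0 0 0; -12 -60 0 0 0 0; -18 -80 0 0 0 0; -20 -90 0 0 0 0; -20 -90 0 0 0 0"
}}

```text
clock: 42.62
tcp_pos: [0.5393, -0.3514, 0.2085]
tcp_rot: [0.915, 0.403, -0.001, 0.0]
contact_force: [-0.6, -0.1, -0.7]
finger_gap: 0.0854
grip_force: 0.0
```

Run:
```python
from h import *
c=cam();im=c["pixels"][:,:,::-1]
def o(g,z,w=400,h=400):
    H=cv2.getPerspectiveTransform(proj(c,np.c_[g,np.full(4,z)]).astype(np.float32),np.float32([[0,0],[w,0],[w,h],[0,h]]));return cv2.warpPerspective(im,H,(w,h),flags=cv2.INTER_CUBIC)
b=np.array([[.64,.14],[.64,-.14],[.36,-.14],[.36,.14]]);cv2.imwrite("pics/fin.png",np.hstack([o(b,.015),o(b,.13)]))
cv2.imwrite("pics/fin2.png",np.hstack([o(np.array([[.66,.41],[.66,.17],[.42,.17],[.42,.41]]),.004),cv2.resize(im[60:320,150:410],(400,400))]))
# cap tops: bright blob; disc: known
for k in("red","blue","yellow"):
    m=big(mask(c,k));V=c["pixels"].max(2).astype(int);t=np.percentile(V[m],55);q=big(m&(V>t));
```

```text
(no output)
```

View pics/fin.png

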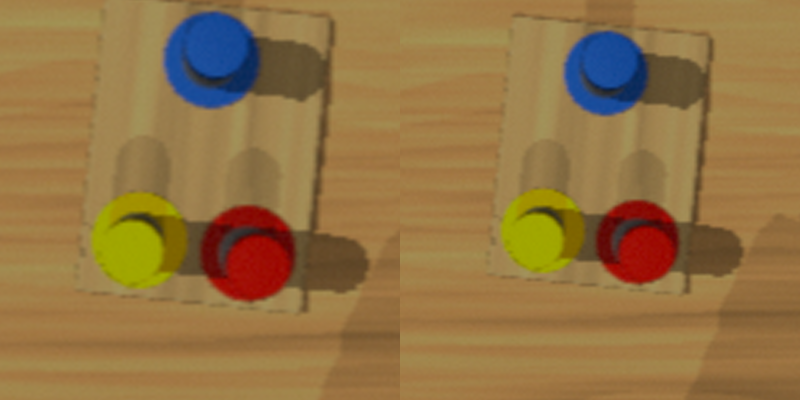

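View pics/fin2.png

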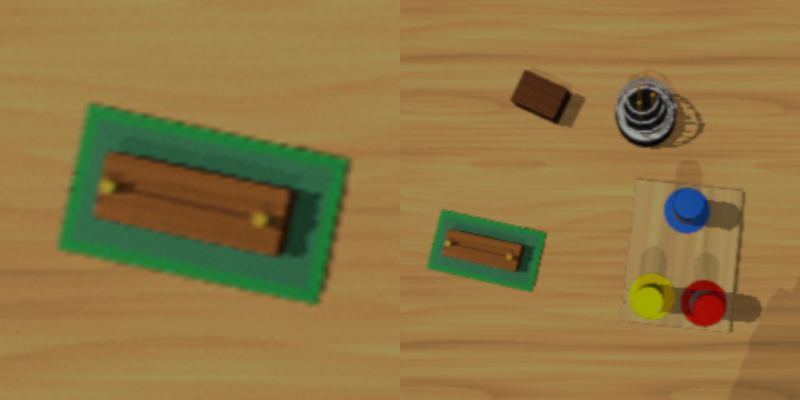

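```bash
python3 -c "
from workcell import r
print(r.hand_in())"
```

```text
the job is handed in; nothing more can be done
None
```

The job is handed in: I moved all three tubes to the tray, laid the jig on the middle of the mat along its length, then stood each tube back on its own disc. In the last pictures the tubes look within about 3 mm of their disc centres (camera calibration is about 2 mm), the sculpture was never touched, and the clock read about 43 s.

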